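# Change trays in the parts rack

## Robot

A 7-joint arm with a two-finger parallel gripper is mounted at the origin on the work surface. World frame = base frame: x ahead of the robot, y to its left, z up, the work surface at z = 0. Lengths are in m, angles in rad, forces in N, time in s.
With the tool pointing down it reaches from about 0.4 to 0.75 m from the base axis. Payload 19.5 kg.
Tool frame: the origin (TCP) lies on the centre line of the jaws, within the pads' length; the fingertips stand 11 mm ahead of it and the grasp point (between the pads) lies 8 mm behind it (manip.tcp_to_tips is the distance from the TCP to the fingertips, in m); z points along the fingers, y is the line along which they close (so a half turn about z gives the same grasp; the last joint's range is limited). The gripper opens to 85 mm and grips with 20 to 120 N. Pads are 22 mm wide; open, the fingers measure 114 mm over their backs; the gripper's body (76 mm by 85 mm) begins 54 mm behind the grasp point. The pads swing forward as they close: fully open they stand 13 mm farther back than shut.
Start: joints at [-1.182, 0.707, -0.028, 1.485, 0.022, 0.951, -0.075], TCP at [0.24, 0.522, 0.242] pointing down, gripper open.
Joint ranges: [-2.71, 2.71], [-0.32, 2.16], [-1.57, 1.52], [0, 2.45], [-1.46, 4.6], [0, 2.02], [-2.83, 2.83]. Speed limits (rad/s): [1.89, 1.89, 2.57, 2.57, 3.01, 3.01, 3.01].

## Interface

Orientations are given as a 3x3 rotation matrix whose columns are the frame's x, y, z axes.
In Python, from plant import sensors, camera, workorder, manip gives the robot as it stands. The module is installed in compiled form; this text tells all that it offers.
- The arm moves only by the shell command python3 -m jog 'ROWS' [OPENING] [FORCE]. ROWS is JSON, a list of rows, each a list of 2 entries, a list of its own where there are three numbers: the shift along the tool's x, y, z each as a share of 2.5 cm, from -1 to 1, then the turn about the tool's z as a share of 6 degrees, from -1 to 1. A call has exactly 5 rows; each row shifts and turns the commanded pose from where the row before left it, along the tool's axes as they then stand; what a row does not reach is not made up. A row lasts 1/12 s, in which the tool goes at most 41.7 mm and 7.16 degrees, less where a joint would pass 70% of its speed; a pose out of reach is approached as far as the arm can. A call with a number of a shift or a turn outside -1 to 1 is refused whole. A call with a gripper value outside its range is refused whole. OPENING is the closure in counts, from 0 (fully open) to 255 (shut), set as the call begins (- or left out, the last holds). The fingers move at their own pace and stop on an object; FORCE is the grip in N (left out, the last holds). Time passes only in rows, so rows that do not move let the fingers close, or fill a call up. It gives the time, the measured TCP pose, the force, the opening and the grip force at its end, in the units of the state.
- sensors.state(): the state, without advancing time (a new reading comes with each control period).
- camera(name): name is "side" or "top" or "wrist"; returns a dict with "frame" (480x640x3 uint8, red, green, blue), "fx", "fy", "cx", "cy" (pixels), "view" (4x4, takes a point from world to camera coordinates). Camera axes: x right, y up, looking along -z (the intrinsics and any distortion apply to the point x, -y, -z); pixel columns grow to the right and rows downward; lengths in m; the calibration is good to about 2 mm. The wrist camera is an equidistant fisheye: a pixel r from the principal point sees the ray r / f radians off the axis. A picture is of the moment at which its call begins. There is no depth.
- workorder.finish_job(): hands the job in; it is judged then, once.
The state is a dict: "t": time; "joints": joint angles; "joint_velocities": joint speeds; "joint_torque": joint torques, N m; "eef_pos": TCP position; "ee_rot": TCP orientation; "force": force on the tool from outside, world axes, zero at the start; "moment": the same for the moment, N m; "finger_gap": finger opening in m; "grip_force": force on a finger pad.
Only numpy, scipy, OpenCV 4.12 (cv2) and the standard library are available. Lean on these libraries where they do the work, as an engineer would, in place of code of your own. Each camera call takes 0.05 s, during which the arm holds its last target. There are 200 camera calls.

## Task

The tray of screws has been left standing out of the parts rack: first push it fully home with the fingertips. Then hook a fingertip behind the front lip of the tray of hexagon nuts and draw it out along its rails as far as it goes, and let go. Do not pinch any tray's front between the fingers, and leave the tray of dowels and the things around the rack as they are.

Things in the scene. Friction and masses are not known exactly. Their poses are not given: they have to be found in the camera images.
- rack: Low black plastic parts rack, fixed, 312 mm wide, cheeks and back 90 mm high, three roofed bays side by side 95 mm apart, one grey open-topped tray in each; which tray is in which bay changes. Roof top 80 mm above the bench, its front edge 12 mm ahead of the origin. Origin: on the bench, under the middle bay. x points from the rack's front to its back, y along the row; trays slide out towards -x.
- nut_tray (a joint): How far (m) the tray of loose steel hexagon nuts, 19 mm across is drawn out: 0 = fully home at its rear stop, 0.12 = fully out at its front stop; starts 0 to 0.025. Tray 262 mm long, 84 wide, 3 mm walls, side walls to 57 mm above the bench, floor 18 mm above it. It only slides, with about 2 N of friction, and stays where left.
- nut_lip (a point): Upright grey lip at the front of the tray of loose steel hexagon nuts, 19 mm across: 6 mm thick, 84 wide, top 67 mm above the bench. Origin: middle of the top edge of its inner face; axes as the rack's. Behind it (+x) an empty finger well 41 mm long, 78 wide, down to the tray floor, then a divider (top 41 mm above the bench) and the parts.
- nut_face (a point): Grey front plate with a blank paper label, outside the lip of the tray of loose steel hexagon nuts, 19 mm across: 5 mm thick, 84 wide, 40 high, its top 10 mm below the lip's. Origin: middle of its outer surface, 37 mm above the bench, 11 mm in front of the lip's inner face; axes as the rack's.
- dowel_tray (a joint): How far (m) the tray of short wooden dowel pins, 9 mm thick and 36 mm long is drawn out: 0 = fully home at its rear stop, 0.12 = fully out at its front stop; starts 0 to 0.02, to be left there. Tray 262 mm long, 84 wide, 3 mm walls, side walls to 57 mm above the bench, floor 18 mm above it. It only slides, with about 2 N of friction, and stays where left.
- dowel_lip (a point): Upright grey lip at the front of the tray of short wooden dowel pins, 9 mm thick and 36 mm long: 6 mm thick, 84 wide, top 67 mm above the bench. Origin: middle of the top edge of its inner face; axes as the rack's. Behind it (+x) an empty finger well 41 mm long, 78 wide, down to the tray floor, then a divider (top 41 mm above the bench) and the parts.
- dowel_face (a point): Grey front plate with a blank paper label, outside the lip of the tray of short wooden dowel pins, 9 mm thick and 36 mm long: 5 mm thick, 84 wide, 40 high, its top 10 mm below the lip's. Origin: middle of its outer surface, 37 mm above the bench, 11 mm in front of the lip's inner face; axes as the rack's.
- screw_tray (a joint): How far (m) the tray of steel wood screws, 50 mm long is drawn out: 0 = fully home at its rear stop, 0.12 = fully out at its front stop; starts standing out, 0.06 to 0.10. Tray 262 mm long, 84 wide, 3 mm walls, side walls to 57 mm above the bench, floor 18 mm above it. It only slides, with about 2 N of friction, and stays where left.
- screw_lip (a point): Upright grey lip at the front of the tray of steel wood screws, 50 mm long: 6 mm thick, 84 wide, top 67 mm above the bench. Origin: middle of the top edge of its inner face; axes as the rack's. Behind it (+x) an empty finger well 41 mm long, 78 wide, down to the tray floor, then a divider (top 41 mm above the bench) and the parts.
- screw_face (a point): Grey front plate with a blank paper label, outside the lip of the tray of steel wood screws, 50 mm long: 5 mm thick, 84 wide, 40 high, its top 10 mm below the lip's. Origin: middle of its outer surface, 37 mm above the bench, 11 mm in front of the lip's inner face; axes as the rack's.
- driver_mid (a point): Bystander: screwdriver 200 mm long lying on the bench left of the rack (seen from the robot). A point on its underside, half-way along.
- jar_mid (a point): Bystander: closed jar, 60 mm across, 85 mm high, standing right of the rack's front. Its centre.
- offcut_mid (a point): Bystander: wooden offcut 90 x 45 x 35 mm lying right of the rack. Its centre.

How it is judged:
By the outcome, as a careful person would: the job done as asked, in the order asked, and still so for the second after the job is handed in, with the robot touching nothing.
It also fails if it takes over 43 s, if anything falls off the work surface, if the arm or the gripper's body presses on something with over 40 N, if the wrist force passes 120 N, or if a joint passes its speed limit or range.

## Working session

There is one attempt and no reset: what is moved stays moved. The work goes in short steps, Python scripts to look and compute and a shell command to move; the robot and the scene stay as the last step left them, time stands still between calls to the robot, and variables do not carry over. Pictures are saved under pics/ and viewed, at most 10 in all, crops included, and the job is handed in when it is done.

```bash
mkdir -p pics
python3 - <<'E'
from plant import sensors,camera,manip
import cv2,numpy as np,pickle
d={}
for n in("top","side","wrist"):
    c=camera(n);d[n]=c;cv2.imwrite(f"pics/{n}0.png",c["frame"][:,:,::-1])
    print(n,c["fx"],c["fy"],c["cx"],c["cy"],[k for k in c]);print(np.round(c["view"],3).tolist())
pickle.dump(d,open("c0.pkl","wb"))
s=sensors.state();print(s["t"],s["eef_pos"],np.round(s["ee_rot"],3).tolist(),s["finger_gap"],manip.tcp_to_tips)
E
```

```text
top 557.5219221815773 557.5219221815773 319.0640201593572 240.53832675592005 ['frame', 'fx', 'fy', 'cx', 'cy', 'view']
[[0.002, -1.0, 0.006, -0.022], [0.998, 0.002, 0.07, -0.602], [-0.07, 0.006, 0.998, -0.958], [0.0, 0.0, 0.0, 1.0]]
side 524.4048439054158 524.4048439054158 324.1291665765916 235.96111329360537 ['frame', 'fx', 'fy', 'cx', 'cy', 'view']
[[0.811, -0.585, -0.008, -0.49], [0.411, 0.56, 0.719, -0.303], [-0.416, -0.587, 0.694, -0.759], [0.0, 0.0, 0.0, 1.0]]
wrist 371.64829954431775 371.64829954431775 315.29707891435675 236.95450373685372 ['frame', 'fx', 'fy', 'cx', 'cy', 'view']
[[0.419, 0.908, -0.001, -0.574], [-0.866, 0.399, -0.303, 0.038], [-0.275, 0.127, 0.953, -0.38], [0.0, 0.0, 0.0, 1.0]]
0.15 [0.2400355  0.5222976  0.24196138] [[-0.909, 0.418, -0.0], [0.418, 0.909, -0.001], [-0.0, -0.001, -1.0]] 0.08547940138023172 0.011
```

View pics/top0.png

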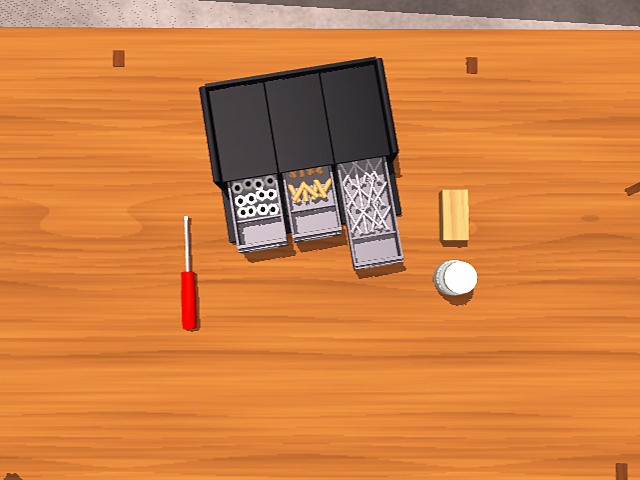

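View pics/side0.png

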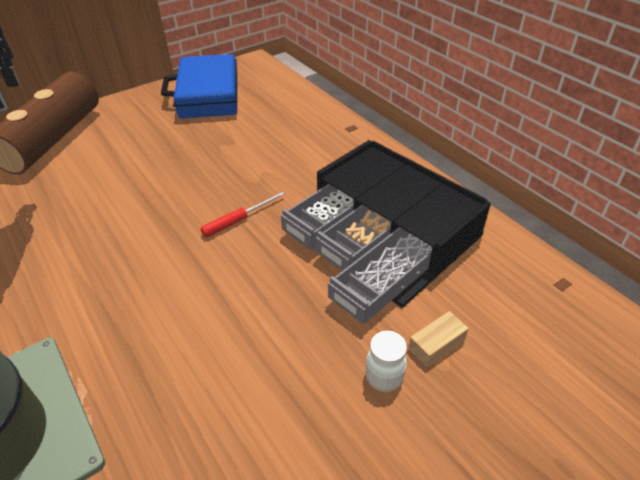

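The top view shows nuts in the left bay (lip near px (262,248)), dowels in the middle (317,237) and screws on the right, standing out (378,266). The driver is at (188,290), the jar at (457,278) and the offcut at (454,215). I'll enlarge the fronts next.

Run:
```python
import cv2
i=cv2.imread("pics/top0.png")[145:280,215:415]
cv2.imwrite("pics/crop.png",cv2.resize(i,None,fx=4,fy=4,interpolation=cv2.INTER_CUBIC))
```

```text
(no output)
```

View pics/crop.png

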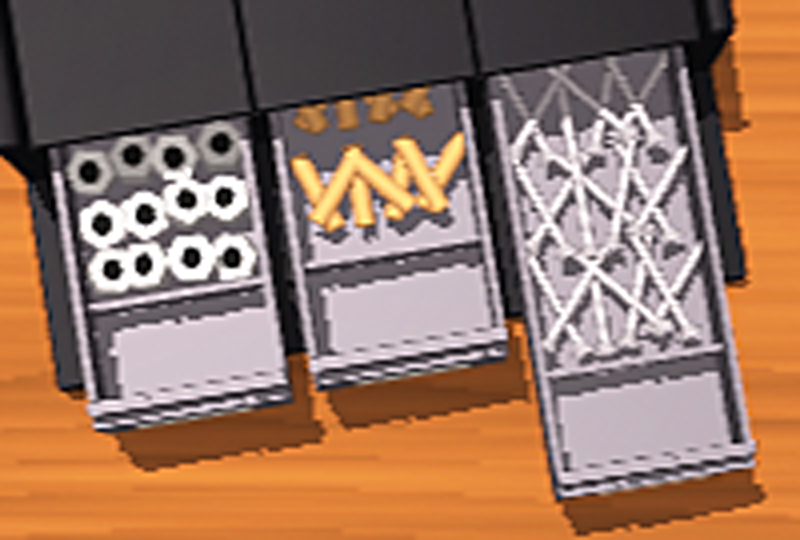

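```bash
cat > h.py <<'E'
import numpy as np
def ray(c,u,v,z):
    V=np.array(c["view"]);R=V[:3,:3];o=-R.T@V[:3,3]
    d=R.T@np.array([(u-c["cx"])/c["fx"],-(v-c["cy"])/c["fy"],-1]);return o+d*(z-o[2])/d[2]
def crop(c,x,y,z,x0=215,y0=145,s=4): return ray(c,(x+.5)/s-.5+x0,(y+.5)/s-.5+y0,z)
E
python3 - <<'E'
import pickle,numpy as np
from h import *
c=pickle.load(open("c0.pkl","rb"))["top"]
L=crop(c,22,147,.08);Rr=crop(c,688,45,.08)
e=L-Rr;yaw=np.arctan2(-e[0],e[1]);print("roof",L,Rr,np.linalg.norm(e),np.degrees(yaw))
ax=np.array([np.cos(yaw),np.sin(yaw),0]);ay=np.array([-ax[1],ax[0],0])
m=(L+Rr)/2;o=m+.012*ax;print("origin",o)
for n,p in dict(nutin=[(88,405),(290,380)],nutfront57=[(97,430),(290,402)],dow=[(315,375),(505,342)],dowf=[(320,390),(505,357)],scr=[(556,482),(752,446)],scrf=[(562,497),(752,468)]).items():
    z=.057 if n[-1]=='f' or '57' in n else .067
    a,b=[crop(c,*q,z) for q in p];q=(a+b)/2
    print(n,q.round(4),"w",np.linalg.norm(a-b).round(4),"yaw",np.degrees(np.arctan2(-(a-b)[0],(a-b)[1])).round(1),"rack xy",((q-o)@ax).round(4),((q-o)@ay).round(4))
for n,u,v,z in [("jar",460,277,.085),("offc",441,192,.035),("offc2",440,242,.035),("driver",188,300,.02),("cheek front L",232,242,.0),("cheekR",400,214,0)]:
    q=ray(c,u,v,z);print(n,q.round(3),((q-o)@ax).round(4),((q-o)@ay).round(4))
E
```

```text
roof [0.69621795 0.14429    0.08      ] [ 0.74006921 -0.13282006  0.08      ] 0.28055822922596085 8.992203138927174
origin [0.72999609 0.00761057 0.08      ]
nutin [0.5951 0.0753 0.067 ] w 0.085 yaw 7.2 rack xy -0.1227 0.0879
nutfront57 [0.5858 0.0742 0.057 ] w 0.0822 yaw 8.4 rack xy -0.132 0.0884
dow [ 0.6095 -0.0171  0.067 ] w 0.0808 yaw 10.0 rack xy -0.1228 -0.0056
dowf [ 0.604  -0.0182  0.057 ] w 0.0795 yaw 10.3 rack xy -0.1285 -0.0058
scr [ 0.5656 -0.1191  0.067 ] w 0.0834 yaw 10.5 rack xy -0.1822 -0.0995
scrf [ 0.5581 -0.1215  0.057 ] w 0.0813 yaw 8.8 rack xy -0.1899 -0.1006
jar [ 0.538 -0.251  0.085] -0.2296 -0.2255
offc [ 0.687 -0.233  0.035] -0.0805 -0.231
offc2 [ 0.599 -0.23   0.035] -0.1664 -0.2145
driver [0.498 0.208 0.02 ] -0.198 0.2338
cheek front L [0.601 0.135 0.   ] -0.1077 0.1463
cheekR [ 0.652 -0.167  0.   ] -0.1043 -0.1598
```

```bash
python3 -m jog '[[[0,0,0],-1],[[0,0,0],-1],[[0,0,0],-1],[[0,0,0],-1],[[0,0,0],-1]]' 255 20
python3 -m jog '[[[0,0,0],-0.62],[[-0.26,-1,0],0],[[-0.26,-1,0],0],[[-0.26,-1,0],0],[[-0.26,-1,0],0]]'
```

```text
t: 0.57
eef_pos: [0.2401, 0.5224, 0.2421]
ee_rot: [[-0.995, -0.098, -0.0], [-0.098, 0.995, -0.0], [0.0, -0.0, -1.0]]
force: [1.4, 0.1, -1.2]
finger_gap: 0.0257
grip_force: 0.0
t: 0.98
eef_pos: [0.2817, 0.4265, 0.2421]
ee_rot: [[-0.988, -0.157, -0.0], [-0.157, 0.988, -0.0], [0.0, -0.0, -1.0]]
force: [0.8, 0.9, -0.2]
finger_gap: -0.0003
grip_force: 0.0
```

```bash
python3 -m jog '[[[-0.26,-1,0],0],[[-0.26,-1,0],0],[[-0.26,-1,0],0],[[-0.26,-1,0],0],[[-0.26,-1,0],0]]' >/dev/null
python3 -m jog '[[[-0.26,-1,0],0],[[-0.26,-1,0],0],[[-0.26,-1,0],0],[[-0.26,-1,0],0],[[-0.26,-1,0],0]]' >/dev/null
python3 -m jog '[[[-0.26,-1,0],0],[[-0.26,-1,0],0],[[-0.26,-1,0],0],[[-0.26,-1,0],0],[[-0.26,-1,0],0]]' >/dev/null
python3 -m jog '[[[-0.26,-1,0],0],[[-0.26,-1,0],0],[[-0.26,-1,0],0],[[-0.26,-1,0],0],[[-0.26,-1,0],0]]' >/dev/null
python3 -m jog '[[[-0.26,-1,0],0],[[-0.26,-1,0],0],[[-0.26,-1,0],0],[[-0.1,-0.4,0],0],[[0,0,0],0]]'
python3 - <<'E'
import numpy as np
from plant import sensors
s=sensors.state();e=s["eef_pos"][:2]-np.array([.730,.0076]);a=np.radians(9)
print(e@[np.cos(a),np.sin(a)],e@[-np.sin(a),np.cos(a)])
E
```

```text
t: 3.07
eef_pos: [0.5237, -0.1283, 0.2418]
ee_rot: [[-0.988, -0.154, -0.001], [-0.154, 0.988, -0.001], [0.001, -0.001, -1.0]]
force: [0.6, -0.6, -0.1]
finger_gap: 0.0002
grip_force: 0.0
-0.22506746024323712 -0.10196880023470421
```

```bash
python3 -m jog '[[[0,0,1],0],[[0,0,1],0],[[0,0,1],0],[[0,0,1],0],[[0,0,1],0]]' >/dev/null
python3 -m jog '[[[0,0,1],0],[[0,0,1],0],[[0,0,0.75],0],[[0,0,0],0],[[0,0,0],0]]'
python3 - <<'E'
from plant import camera
import cv2
i=camera("side")["frame"][100:400,250:550,::-1]
cv2.imwrite("pics/s1.png",cv2.resize(i,None,fx=2,fy=2))
E
```

```text
t: 3.9
eef_pos: [0.5231, -0.1251, 0.0486]
ee_rot: [[-0.987, -0.158, -0.001], [-0.158, 0.987, 0.001], [0.001, 0.001, -1.0]]
force: [-0.5, 0.1, 0.6]
finger_gap: 0.0
grip_force: 0.0
```

View pics/s1.png

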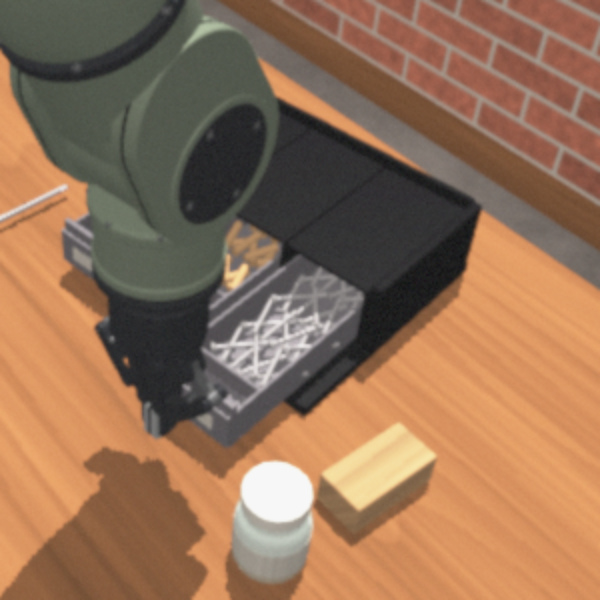

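The side view shows the fingertips at crop (155,430), clear in front of the screw tray's face and well away from the jar. Now pushing.

```bash
python3 -m jog '[[[-0.3,0,0],0],[[-0.3,0,0],0],[[-0.3,0,0],0],[[-0.3,0,0],0],[[-0.3,0,0],0]]'
python3 -m jog '[[[-0.3,0,0],0],[[-0.3,0,0],0],[[-0.3,0,0],0],[[-0.2,0,0],0],[[-0.1,0,0],0]]'
```

```text
t: 4.37
eef_pos: [0.5611, -0.12, 0.0504]
ee_rot: [[-0.988, -0.157, 0.001], [-0.157, 0.988, -0.0], [-0.001, -0.0, -1.0]]
force: [-2.6, 1.1, 1.5]
finger_gap: 0.0001
grip_force: 1.2
t: 4.78
eef_pos: [0.5908, -0.1153, 0.0498]
ee_rot: [[-0.988, -0.157, 0.001], [-0.157, 0.988, -0.0], [-0.001, -0.0, -1.0]]
force: [-2.1, 0.6, 1.2]
finger_gap: 0.0001
grip_force: 1.0
```

```bash
for k in 1 2 ; do python3 -m jog '[[[-0.12,0,0],0],[[-0.12,0,0],0],[[-0.12,0,0],0],[[-0.12,0,0],0],[[-0.12,0,0],0]]' | grep -E 'eef|force:'; done
```

```text
eef_pos: [0.6052, -0.1132, 0.0486]
force: [-3.2, 0.1, 0.7]
grip_force: 1.1
eef_pos: [0.6169, -0.1114, 0.0482]
force: [-41.9, -2.0, 30.4]
grip_force: 21.1
```

```bash
python3 -m jog '[[[0.3,0,0],0],[[0.3,0,0],0],[[0.6,0,0],0],[[1,0,0],0],[[0.6,0,-1],0]]' | grep -E 'eef|force:'
python3 -m jog '[[[0.5,0,-1],0],[[0.5,0,-1],0],[[0,0,-1],0],[[0,0,-1],0],[[0,0,-0.5],0]]' | grep -E 't:|eef|force:'
python3 - <<'E'
from plant import camera
import cv2,pickle
d={}
for n in("top","side"): d[n]=camera(n);cv2.imwrite(f"pics/{n}2.png",d[n]["frame"][:,:,::-1])
pickle.dump(d,open("c2.pkl","wb"))
a=cv2.resize(d["top"]["frame"][130:300,180:420,::-1],(720,510));cv2.imwrite("pics/crop2.png",a)
E
```

```text
eef_pos: [0.5476, -0.1218, 0.0707]
force: [-0.2, 0.2, -0.4]
grip_force: 0.0
t: 6.45
eef_pos: [0.5269, -0.1258, 0.1889]
ee_rot: [[-0.988, -0.157, 0.003], [-0.157, 0.988, -0.001], [-0.003, -0.001, -1.0]]
force: [0.1, -0.2, 0.4]
grip_force: 0.0
```

View pics/crop2.png

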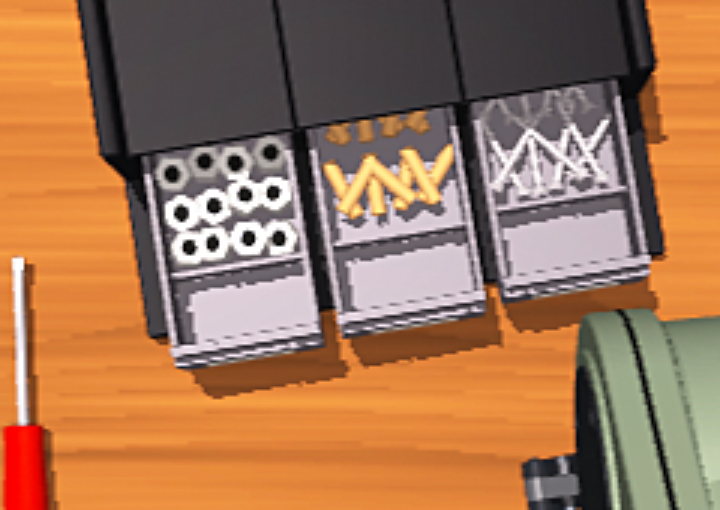

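View pics/side2.png

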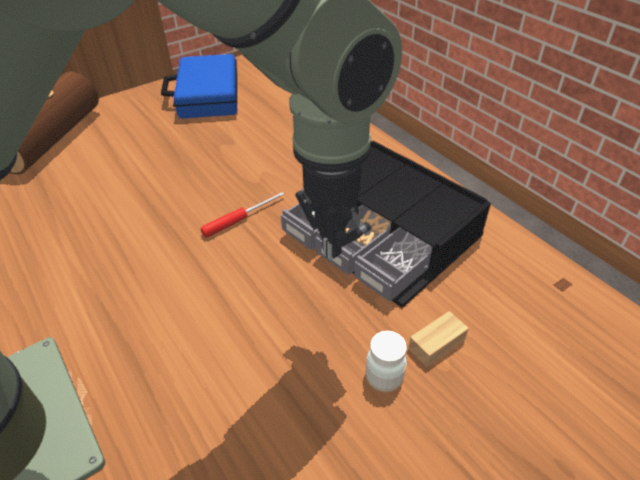

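The screw tray is home, with its face at crop (578,286). The dowel tray is unchanged and the nut tray's lip is at crop (248,350). Next I'll measure the nut lip and work out the rows.

Run:
```python
import pickle,numpy as np
from h import *
from plant import sensors
c=pickle.load(open("c2.pkl","rb"))["top"]
a=np.radians(9);ax=np.array([np.cos(a),np.sin(a)]);ay=np.array([-ax[1],ax[0]]);o=np.array([.730,.0076])
for n,z,P in[("nut57",.057,[(178,366),(325,344)]),("nutin67",.067,[(170,350),(322,328)]),("dow57",.057,[(342,335),(487,313)]),("scr57",.057,[(507,299),(648,276)]),("scrdiv41",.041,[(494,210),(626,190)]),("nutdiv41",.041,[(175,277),(303,262)]),("dowdiv41",.041,[(335,247),(465,226)])]:
    q=sum(crop(c,*p,z,180,130,3)[:2] for p in P)/2;print(n,(q-o)@ax,(q-o)@ay)
e=sensors.state()["eef_pos"][:2]-o;print("tcp",e@ax,e@ay)
```

```text
nut57 -0.13110494144462304 0.08739600444209543
nutin67 -0.12250111951121152 0.08826910574385444
dow57 -0.1279512071636456 -0.006006722078817898
scr57 -0.12170279389423129 -0.10027414586412435
scrdiv41 -0.06879792952219438 -0.10031311435671939
nutdiv41 -0.08019109999988153 0.0885681497805963
dowdiv41 -0.07555251182707025 -0.00580693827837716
tcp -0.22127330697111663 -0.10011166754430174
```

```bash
python3 -m jog '[[[-0.6,0.94,0],0],[[-0.6,0.94,0],0],[[-0.6,0.94,0],0],[[-0.6,0.94,0],0],[[-0.6,0.94,0],0]]' >/dev/null
python3 -m jog '[[[-0.6,0.94,0],0],[[-0.6,0.94,0],0],[[-0.62,0.94,0],0],[[0,0,0],0],[[0,0,0],0]]'|grep -E 'eef|force:'
python3 -m jog '[[[0,0,1],0],[[0,0,1],0],[[0,0,0.8],0],[[0,0,0],0],[[0,0,0],0]]' |grep -E 'eef|force:'
python3 - <<'E'
import numpy as np
from plant import sensors,camera
import cv2
e=sensors.state()["eef_pos"][:2]-[.730,.0076];a=np.radians(9)
print(e@[np.cos(a),np.sin(a)],e@[-np.sin(a),np.cos(a)])
cv2.imwrite("pics/s3.png",cv2.resize(camera("side")["frame"][100:300,220:480,::-1],(780,600)))
E
```

```text
eef_pos: [0.6154, 0.0804, 0.1847]
force: [0.4, -0.5, 0.1]
grip_force: 0.0
eef_pos: [0.6151, 0.0781, 0.1156]
force: [-0.0, -1.2, 0.9]
grip_force: 0.0
-0.10246204901613555 0.08757163276181344
```

View pics/s3.png

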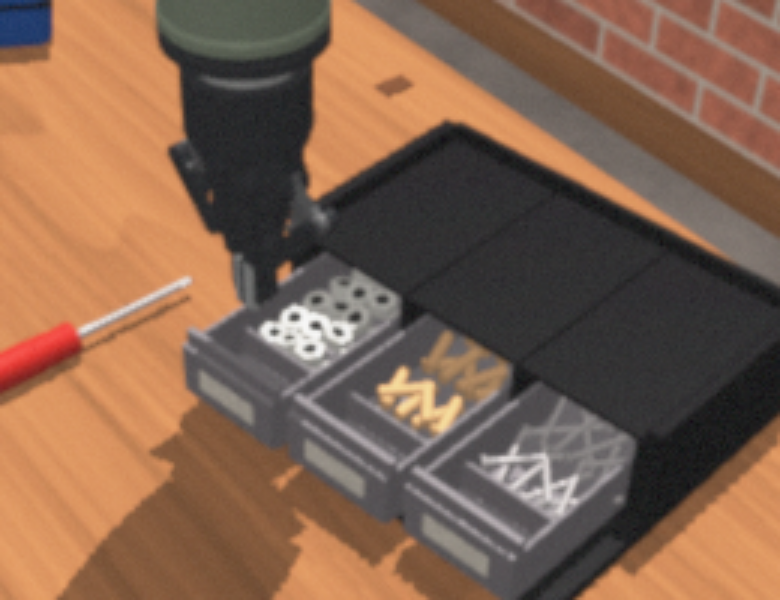

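The tips, at crop (255,300), hang above the nut tray's finger well, and the gripper is clear of the roof. Lowering now.

```bash
python3 -m jog '[[[0,0,0.5],0],[[0,0,0.5],0],[[0,0,0.4],0],[[0,0,0],0],[[0,0,0],0]]' |grep -E 'eef|force:'
python3 -m jog '[[[0,0,0.4],0],[[0,0,0.4],0],[[0,0,0.4],0],[[0,0,0],0],[[0,0,0],0]]' |grep -E 'eef|force:'
python3 -m jog '[[[0.15,0,0],0],[[0.15,0,0],0],[[0.15,0,0],0],[[0.1,0,0],0],[[0.1,0,0],0]]' |grep -E 'eef|force:'
```

```text
eef_pos: [0.6154, 0.0788, 0.081]
force: [-0.2, 0.2, 0.0]
grip_force: 0.0
eef_pos: [0.6151, 0.0789, 0.0503]
force: [0.9, -0.7, 0.6]
grip_force: 0.0
eef_pos: [0.5993, 0.0763, 0.0514]
force: [2.3, -0.4, 1.2]
grip_force: 1.1
```

```bash
python3 -m jog '[[[0.3,0,0],0],[[0.3,0,0],0],[[0.3,0,0],0],[[0.3,0,0],0],[[0.3,0,0],0]]' |grep -E 'eef|force:'
python3 -m jog '[[[0.3,0,0],0],[[0.3,0,0],0],[[0.3,0,0],0],[[0.3,0,0],0],[[0.2,0,0],0]]' |grep -E 'eef|force:'
python3 -m jog '[[[0.12,0,0],0],[[0.12,0,0],0],[[0.12,0,0],0],[[0.12,0,0],0],[[0.12,0,0],0]]' |grep -E 'eef|force:'
```

```text
eef_pos: [0.5622, 0.0701, 0.0514]
force: [3.4, -1.5, 0.4]
grip_force: 1.2
eef_pos: [0.5273, 0.0646, 0.0513]
force: [2.8, -1.3, 0.0]
grip_force: 1.1
eef_pos: [0.5128, 0.0626, 0.051]
force: [3.0, -0.8, 1.1]
grip_force: 1.1
```

```bash
python3 -m jog '[[[0.1,0,0],0],[[0.1,0,0],0],[[0.1,0,0],0],[[0.1,0,0],0],[[0,0,0],0]]' |grep -E 'eef|force:'
```

```text
eef_pos: [0.5025, 0.061, 0.051]
force: [-0.7, 0.3, -0.1]
grip_force: 0.0
```

```bash
python3 -m jog '[[[0.06,0,0],0],[[0.06,0,0],0],[[0.06,0,0],0],[[0.06,0,0],0],[[0.06,0,0],0]]' |grep -E 'eef|force:'
```

```text
eef_pos: [0.4993, 0.0605, 0.0513]
force: [32.3, 0.6, -21.3]
grip_force: 15.8
```

```bash
python3 -m jog '[[[-0.15,0,0],0],[[-0.15,0,0],0],[[-0.15,0,0],0],[[0,0,0],0],[[0,0,0],0]]' |grep -E 'eef|force:'
python3 -m jog '[[[0,0,-0.5],0],[[0,0,-0.8],0],[[0,0,-1],0],[[0,0,-1],0],[[0,0,-1],0]]' |grep -E 'eef|force:'
python3 -m jog '[[[0.4,0,-1],0],[[1,0,-0.5],0],[[1,0,0],0],[[0,0,0],0],[[0,0,0],0]]' |grep -E 't:|eef|force:'
python3 - <<'E'
from plant import camera
import cv2,pickle
d={n:camera(n) for n in("top","side")};pickle.dump(d,open("c4.pkl","wb"))
a=cv2.resize(d["top"]["frame"][130:320,180:420,::-1],(720,570));cv2.imwrite("pics/crop4.png",a)
cv2.imwrite("pics/side4.png",cv2.resize(d["side"]["frame"][100:400,220:500,::-1],(560,600)))
E
```

```text
eef_pos: [0.5066, 0.0616, 0.0509]
force: [-0.3, 0.6, -0.0]
grip_force: 0.0
eef_pos: [0.5062, 0.0615, 0.1596]
force: [0.4, -0.8, 0.2]
grip_force: 0.0
t: 12.43
eef_pos: [0.4469, 0.052, 0.1964]
ee_rot: [[-0.988, -0.157, -0.0], [-0.157, 0.988, -0.0], [0.0, -0.0, -1.0]]
force: [0.5, 0.7, 0.3]
grip_force: 0.0
```

View pics/crop4.png

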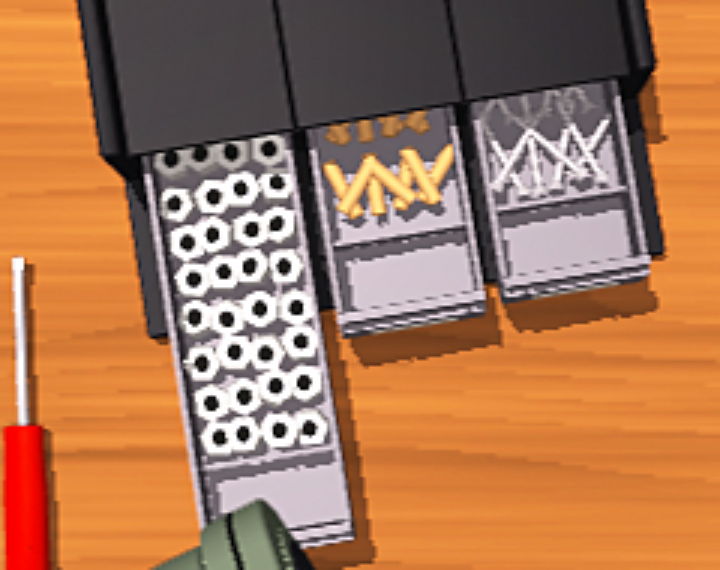

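View pics/side4.png

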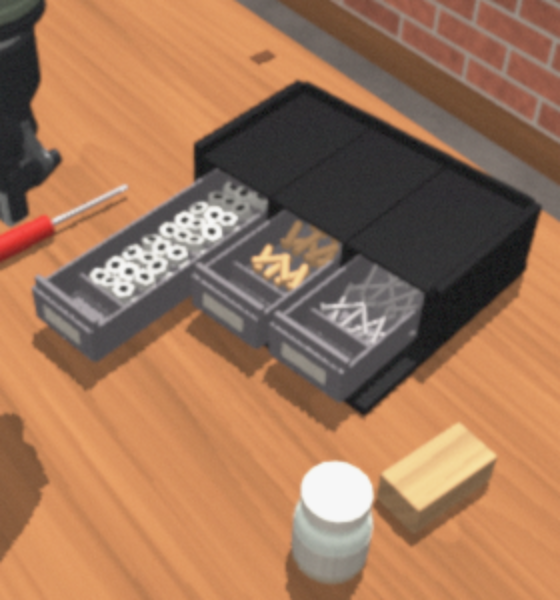

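The nut tray is out to its stop, with its lip at crop (320,535). The dowel and screw trays sit where they were, the bystanders haven't moved, and the gripper is clear.

```bash
python3 -c "
from plant import workorder
print(workorder.finish_job())"
```

```text
the job is handed in; nothing more can be done
None
```

I pushed the screw tray home to its rear stop, then hooked the nut tray by its lip, drew it out to its front stop and let go; the dowel tray and the things around the rack were not moved, and the job is handed in.

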